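# Fetch the teal-capped sample vial out of the closed sample box and put it on the balance

### The arm

A 7-joint arm with a two-finger parallel gripper is mounted at the origin on the work surface. World frame = base frame: x ahead of the robot, y to its left, z up, the work surface at z = 0. Lengths are in m, angles in rad, forces in N, time in s.
With the tool pointing down it reaches from about 0.35 to 0.9 m from the base axis. Payload 19.9 kg.
Tool frame: the origin (TCP) lies on the centre line of the jaws, within the pads' length; the fingertips stand 14 mm ahead of it and the grasp point (between the pads) lies 5 mm behind it; z points along the fingers, x is the direction in which the jaws open and shut, and the axes are right-handed (so a half turn about z gives the same grasp; the last joint's range is limited). The gripper opens to 85 mm and grips with 20 to 120 N. Pads are 22 mm wide; open, the fingers measure 114 mm over their backs; the gripper's body (76 mm by 85 mm) begins 54 mm behind the grasp point. The pads swing forward as they close: fully open they stand 13 mm farther back than shut.
Start: joints at [-1.161, 0.417, -0.01, 1.614, 0.005, 1.111, -0.053], TCP at [0.272, 0.563, 0.206] pointing down, gripper open.
Joint ranges: [-2.81, 2.81], [-0.39, 2.02], [-1.27, 1.25], [0.06, 2.57], [-1.19, 4.33], [0.19, 2], [-2.82, 2.82]. Speed limits (rad/s): [1.89, 1.89, 2.39, 2.39, 3.01, 3.01, 3.01].

### API

Orientations are given as a 3x3 rotation matrix whose columns are the frame's x, y, z axes.
In Python, from cell import ctrl gives the robot as it stands.
- The arm moves only by the tool send_rows, never from a script. Its argument "moves" is one flat list of numbers, 4 for each row, row after row: the shift along the tool's x, y, z in m, then the turn about the tool's z in rad. In form: [x, y, z, roll, x, y, z, roll, ...]. A call has 1 to 8 rows; each row shifts and turns the commanded pose from where the row before left it, along the tool's axes as they then stand; what a row does not reach is not made up. A row lasts 1/10 s, in which the tool goes at most 50 mm and 8.59 degrees, less where a joint would pass 70% of its speed; a pose out of reach is approached as far as the arm can. A call is refused whole if a number of a shift passes 0.05 or a number of a turn 0.15, either way. A call with a gripper value outside its range is refused whole. "fingers" is the opening, from 0 (shut) to 1 (fully open), set as the call begins (left out, the last holds). The fingers move at their own pace and stop on an object; "grip_force" is the grip in N (left out, the last holds). Time passes only in rows, so rows that do not move let the fingers close. It gives the time, the measured TCP pose, the force and the opening at its end, in the units of the state.
- ctrl.get_obs(): the state, without advancing time (a new reading comes with each control period).
- ctrl.read_camera(name): name is "side" or "top" or "wrist"; returns a dict with "image" (384x512x3 uint8, red, green, blue), "mtx" (3x3 intrinsics, pixels), "eye" and "attitude" of the camera in the world; the wrist camera has in their place "T_tool_cam" (4x4, takes a point from camera to tool coordinates, whose origin is the TCP and whose axes are the tool frame's). Camera axes: x right, y up, looking along -z (the intrinsics and any distortion apply to the point x, -y, -z); pixel columns grow to the right and rows downward; lengths in m; the calibration is good to about 2 mm. A picture is of the moment at which its call begins: read the wrist's pose just before it. There is no depth.
- ctrl.hand_in(): hands the job in, once; it reports no verdict.
The state is a dict: "time_s": time; "qpos": joint angles; "joint_velocities": joint speeds; "joint_efforts": joint torques, N m; "ee_pos": TCP position; "ee_rot": TCP orientation; "force": force on the tool from outside, world axes, zero at the start; "wrist_torque": the same for the moment, N m; "width": opening from 0.0 (shut) to 1.0 (fully open).
Only numpy, scipy, OpenCV 4.12 (cv2) and the standard library are available. Lean on these libraries where they do the work, as an engineer would, in place of code of your own. Each camera call takes 0.05 s, during which the arm holds its last target. There are 200 camera calls.

### The job

Lift the grey lid off the black sample box and lay it down flat on the bench beside the box. Then take the vial with the teal cap out of the box and set it down, not dropped, upright near the middle of the balance's round steel pan, leaving the white-capped vial standing in the box.

Things in the scene. Friction and masses are not known exactly. Their poses are not given: they have to be found in the camera images.
- lid_grip (a point): Middle of the orange grip bar, 20 (x) x 80 (y) x 24 mm high, on the loose lid: 174 mm square, grey, about 250 g, z up, x and y along its sides. The bar's underside is 15 mm above the lid's face. The point is 39 mm above the lid's underside, thus above the bench once laid flat. It starts centred on and parallel to the fixed box; a 4 mm step below it fits the mouth with 5 mm play.
- teal_vial_mid (a point): Centre of the vial to fetch: teal (blue-green) cap, upright cylinder 28 mm in diameter, 55 mm high, about 40 g; z is its axis. It stands under the lid in the black box (170 mm square, 160 inside, rim 66 mm above the bench, floor 5 mm thick), 34 to 46 mm from the middle to either side along lid y, within 12 mm along lid x. Closing the fingers along x leaves 50 mm free either side.
- white_vial_mid (a point): Centre of the bystander vial, white cap, same size and shape: upright, 28 mm in diameter, 55 mm high. It stands in the box on the other side of the middle, 68 to 95 mm from the teal one, and stays there.
- pan (a point): Middle of the upper face of the balance's round steel pan, 124 mm in diameter, rigid, 65 mm above the bench, z up. The cream body below is 220 x 170 mm, 50 mm high, x away from its display. The balance stands left or right (y) of the box; on the box's other side the bench is clear (thin green mat): the lid fits there laid flat, shifted 0.28 m in y from its start.
There are look-alikes about, which are no part of the job. Leave any pink or yellow look-alike of the part that bears lid_grip alone.

How it is judged:
By the outcome, as a careful person would: the job done as asked, in the order asked, and still so for the second after the job is handed in, with the robot touching nothing.
It also fails if it takes over 54 s, if anything falls off the work surface, if the arm or the gripper's body presses on something with over 40 N, if the wrist force passes 120 N, or if a joint passes its speed limit or range.

## Working session

There is one attempt and no reset: what is moved stays moved. The work goes in short steps, Python scripts to look and compute and a tool call to move; the robot and the scene stay as the last step left them, time stands still between calls to the robot, and variables do not carry over. Pictures are saved under pics/ and viewed, about 8 in all and at most 12, crops included, and the job is handed in when it is done.

Besides the shell and the picture viewer there is one more tool, called after "Call:" as a command line: name --argument value ..., lists and objects as JSON in quotes. send_rows: Moves the arm, as the interface text tells. Its arguments: {"type":"object","properties":{"moves":{"type":"array"},"fingers":{"type":"number"},"grip_force":{"type":"number"}},"required":["moves"]}

```bash
ls; mkdir -p pics
cat > h.py <<'E'
import numpy as np, cv2
from cell import ctrl
def cam(name):
    o=ctrl.get_obs(); c=ctrl.read_camera(name); K=np.array(c['mtx'])
    if 'T_tool_cam' in c:
        T=np.eye(4);T[:3,:3]=o['ee_rot'];T[:3,3]=o['ee_pos'];T=T@np.array(c['T_tool_cam']);R,e=T[:3,:3],T[:3,3]
    else: R,e=np.array(c['attitude']),np.array(c['eye'])
    return c['image'],K,R,e,c
def ray(px,K,R,e):
    d=np.linalg.inv(K)@[px[0],px[1],1]; return R@(d*[1,-1,-1])
def onz(px,z,K,R,e):
    d=ray(px,K,R,e); return e+d*(z-e[2])/d[2]
def proj(p,K,R,e):
    q=R.T@(np.array(p)-e)*[1,-1,-1]; q=K@q; return q[:2]/q[2]
def save(n,im): cv2.imwrite('pics/'+n,cv2.cvtColor(im,cv2.COLOR_RGB2BGR))
E
python3 - <<'E'
from h import *
np.set_printoptions(precision=4,suppress=True)
t=cam('top');s=cam('side')
print(t[4].keys(),t[1:4],s[1:4],ctrl.get_obs())
save('a.png',cv2.resize(np.vstack([t[0],s[0]]),(400*1,600)))
save('top.png',t[0]);save('side.png',s[0])
E
```

```text
pics
dict_keys(['image', 'mtx', 'eye', 'attitude']) (array([[392.8555,   0.    , 259.1619],
       [  0.    , 392.8555, 187.6637],
       [  0.    ,   0.    ,   1.    ]]), array([[-0.0281,  0.997 , -0.0721],
       [-0.9991, -0.0258,  0.0323],
       [ 0.0303,  0.0729,  0.9969]]), array([0.3336, 0.0051, 1.0434])) (array([[485.2091,   0.    , 252.334 ],
       [  0.    , 485.2091, 194.3145],
       [  0.    ,   0.    ,   1.    ]]), array([[ 0.7452,  0.4856, -0.457 ],
       [-0.6669,  0.5438, -0.5094],
       [ 0.0012,  0.6844,  0.7291]]), array([-0.1977, -0.6823,  1.0504])) {'time_s': 0.1, 'qpos': array([-1.1615,  0.4179, -0.0103,  1.6141,  0.0047,  1.1107, -0.053 ]), 'joint_velocities': array([ 0.    , -0.0015, -0.001 , -0.0003, -0.0014,  0.0013, -0.0024]), 'joint_efforts': array([  0.0022, -86.5822,   0.6816, -43.5632,   0.0194,   0.005 ,
        -0.    ]), 'ee_pos': array([0.2722, 0.5623, 0.2056]), 'ee_rot': array([[ 0.4356,  0.9001, -0.0004],
       [ 0.9001, -0.4356, -0.001 ],
       [-0.0011,  0.0001, -1.    ]]), 'force': array([-0.5721,  0.3535,  0.1285]), 'wrist_torque': array([ 0.0203,  0.047 , -0.008 ]), 'width': 1.000675705824827}
```

View pics/top.png

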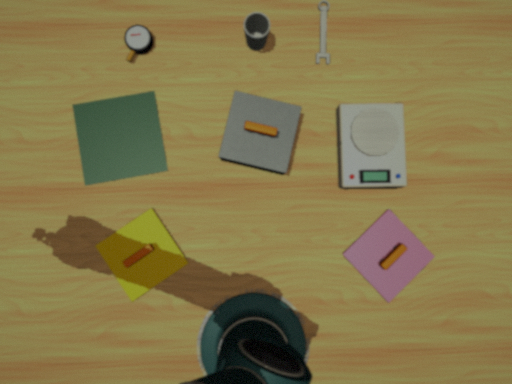

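View pics/side.png

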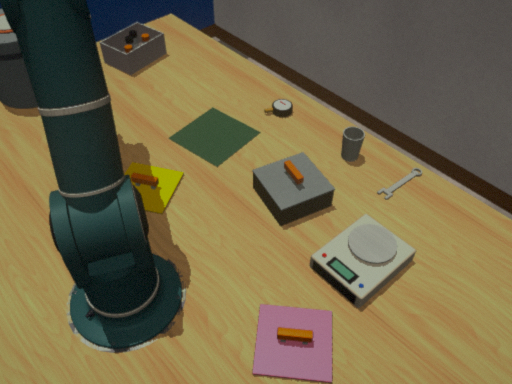

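The grey lid with its orange bar is at top pixel (261,129), sitting on the black box. The look-alikes are the yellow lid (139,256) and the pink lid (392,256). The balance pan is at (375,132), so it's on the -y side. The green mat is at (120,137), on the +y side. I'll choose the grey lid.

```bash
cat > m.py <<'E'
from h import *
np.set_printoptions(precision=4,suppress=True)
def mom(mask,box):
    m=np.zeros(mask.shape,np.uint8); x0,y0,x1,y1=box; m[y0:y1,x0:x1]=mask[y0:y1,x0:x1]
    n,l,st,c=cv2.connectedComponentsWithStats(m); i=1+np.argmax(st[1:,4]); 
    pts=np.argwhere(l==i)[:,::-1].astype(np.float32); return c[i],cv2.minAreaRect(pts),st[i]
E
python3 - <<'E'
from m import *
im,K,R,e,_=cam('top'); hsv=cv2.cvtColor(im,cv2.COLOR_RGB2HSV)
o=cv2.inRange(hsv,(5,150,80),(22,255,255))
c,r,st=mom(o,(215,85,305,180)); print('bar',c,r,st)
P=onz(c,.113,K,R,e);print('grip',P)
b=cv2.boxPoints(r);B=np.array([onz(p,.113,K,R,e) for p in b]);print(B,np.linalg.norm(np.diff(B,axis=0),axis=1))
for i in (0,1):
    d=B[i+1]-B[i];print(np.degrees(np.arctan2(d[1],d[0])))
g=cv2.inRange(hsv,(0,0,60),(179,60,255))
c,r,st=mom(g,(215,85,305,180)); print('lid',c,r,st)
B=np.array([onz(p,.074,K,R,e) for p in cv2.boxPoints(r)]);print(B,np.linalg.norm(np.diff(B,axis=0),axis=1),B.mean(0))
for i in (0,1):
    d=B[i+1]-B[i];print(np.degrees(np.arctan2(d[1],d[0])))
c,r,st=mom(g,(330,90,415,195)); print('bal',c,r,st)
gr=cv2.cvtColor(im,cv2.COLOR_RGB2GRAY)[95:165,340:408]
ci=cv2.HoughCircles(cv2.resize(gr,None,fx=4,fy=4,interpolation=cv2.INTER_CUBIC),cv2.HOUGH_GRADIENT,1,100,param1=60,param2=15,minRadius=80,maxRadius=115);print(ci)
if ci is not None:
  u,v,rr=ci[0,0]/4;print('pan',onz((u+340,v+95),.065,K,R,e),rr)
m=cv2.inRange(hsv,(60,60,30),(95,255,200));c,r,st=mom(m,(60,80,180,195));print('mat',c,onz(c,0,K,R,e))
E
```

```text
bar [260.4771 128.3969] ((260.5294494628906, 128.38235473632812), (32.25723648071289, 8.246211051940918), 14.03624439239502) [245 122  32  14 262]
grip [ 0.5435 -0.0322  0.113 ]
[[ 0.5442  0.0076  0.113 ]
 [ 0.5636  0.0024  0.113 ]
 [ 0.5429 -0.0724  0.113 ]
 [ 0.5236 -0.067   0.113 ]] [0.0201 0.0775 0.0201]
-15.275953592105209
-105.4474062982892
lid [259.7166 132.1172] ((259.86163330078125, 131.91746520996094), (69.40446472167969, 69.09642028808594), 13.70695972442627) [ 219   91   82   82 4386]
[[ 0.482   0.0738  0.074 ]
 [ 0.6513  0.0293  0.074 ]
 [ 0.6059 -0.1395  0.074 ]
 [ 0.4368 -0.0925  0.074 ]] [0.1751 0.1748 0.1755] [ 0.544  -0.0322  0.074 ]
-14.742943086708356
-105.06342829438238
bal [372.0236 143.0254] ((371.78411865234375, 144.9541473388672), (83.98217010498047, 65.74378967285156), 87.95458984375) [ 339  103   68   85 5006]
None
mat [116.7458 133.5983] [0.5631 0.3464 0.    ]
```

Two independent fits agree: the grip is at (0.544, -0.032), the lid's x axis points at about -15°, and the bar measures 20x78 mm. I'll travel above it, roll, and take a close look.

Call:
send_rows --moves '[-0.026,0.0315,-0.003,0,-0.026,0.0315,-0.003,0,-0.026,0.0315,-0.003,0,-0.026,0.0315,-0.003,0,-0.026,0.0315,-0.003,0,-0.026,0.0315,-0.003,0,-0.026,0.0315,-0.003,0,-0.026,0.0315,-0.003,0]' --fingers 1

```text
time_s: 0.95
ee_pos: [0.4088, 0.2639, 0.2303]
ee_rot: [[0.436, 0.9, -0.0], [0.9, -0.436, -0.0], [-0.0, -0.0, -1.0]]
force: [1.9, 0.2, -0.5]
width: 0.998
```

Call:
send_rows --moves '[-0.026,0.0315,-0.003,0,-0.026,0.0315,-0.003,0,-0.026,0.0315,-0.003,0,-0.026,0.0315,-0.003,0,-0.026,0.0315,-0.003,0,-0.026,0.0315,-0.003,0,-0.026,0.0315,-0.003,0,-0.026,0.0315,-0.003,0]'

```text
time_s: 1.75
ee_pos: [0.545, -0.033, 0.2543]
ee_rot: [[0.435, 0.9, -0.0], [0.9, -0.435, 0.0], [0.0, -0.0, -1.0]]
force: [0.6, 1.2, 0.0]
width: 1.003
```

Call:
send_rows --moves '[0,0,0,0.138,0,0,0,0.138,0,0,0,0.138,0,0,0,0.138,0,0,0,0.138]'

```text
time_s: 2.25
ee_pos: [0.5445, -0.0315, 0.254]
ee_rot: [[0.911, 0.412, -0.0], [0.412, -0.911, -0.0], [-0.0, -0.0, -1.0]]
force: [-0.7, 0.7, -0.1]
width: 0.999
```

Call:
send_rows --moves '[0,0,0,0.138,0,0,0,0.138,0,0,0,0.138,0,0,0,0.138,0,0,0,0.138,0,0,0,0,0,0,0,0]'

```text
time_s: 2.95
ee_pos: [0.5446, -0.0313, 0.2541]
ee_rot: [[0.968, -0.253, -0.0], [-0.253, -0.968, -0.0], [-0.0, 0.0, -1.0]]
force: [1.2, -0.2, 0.0]
width: 1.001
```

Run:
```python
from m import *
o=ctrl.get_obs();print(o['time_s'],o['ee_pos'],o['ee_rot'],o['qpos'])
im,K,R,e,_=cam('wrist');save('w1.png',im)
hsv=cv2.cvtColor(im,cv2.COLOR_RGB2HSV)
m=cv2.inRange(hsv,(5,150,80),(22,255,255));print(e)
c,r,st=mom(m,(0,0,512,384));print(c,r,st,onz(c,.113,K,R,e))
B=np.array([onz(p,.113,K,R,e) for p in cv2.boxPoints(r)]);print(B,B.mean(0))
```

```text
2.95 [ 0.5446 -0.0313  0.2541] [[ 0.9675 -0.2527 -0.0003]
 [-0.2527 -0.9675 -0.0002]
 [-0.0003  0.0002 -1.    ]] [-0.5049  0.2627  0.6084  1.7726 -0.1626  1.157  -0.1024]
[0.5623 0.0384 0.4213]
[259.0179 173.9732] ((259.1482849121094, 174.0101318359375), (17.357255935668945, 72.16305541992188), 0.8951737284660339) [ 250  138   19   73 1231] [ 0.5449 -0.0284  0.113 ]
[[ 0.5246 -0.0655  0.113 ]
 [ 0.5466  0.0109  0.113 ]
 [ 0.564   0.006   0.113 ]
 [ 0.5432 -0.0708  0.113 ]] [ 0.5446 -0.0299  0.113 ]
```

View pics/w1.png

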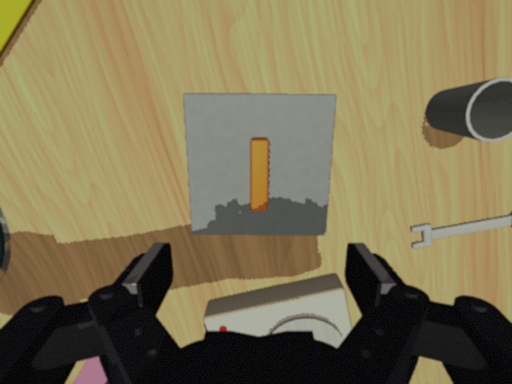

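The wrist view shows the orange bar at (259,174), centred between the fingers and parallel to the tool y axis. It belongs to the grey lid, not the yellow one (top left) or the pink one (bottom left). I'll descend and grip.

Call:
send_rows --moves '[0,-0.001,0.03,0,0,0,0.03,0,0,0,0.03,0,0,0,0.03,0,0,0,0.02,0,0,0,0.018,0,0,0,0,0,0,0,0,0]'

```text
time_s: 3.8
ee_pos: [0.5451, -0.0307, 0.0966]
ee_rot: [[0.967, -0.256, -0.0], [-0.256, -0.967, -0.0], [-0.0, 0.0, -1.0]]
force: [0.1, -0.5, 0.6]
width: 1.004
```

Call:
send_rows --moves '[0,0,0,0,0,0,0,0,0,0,0,0,0,0,0,0,0,0,0,0,0,0,0,0,0,0,0,0,0,0,0,0]' --fingers 0 --grip_force 60

```text
time_s: 4.6
ee_pos: [0.545, -0.0305, 0.0962]
ee_rot: [[0.966, -0.257, -0.0], [-0.257, -0.966, -0.0], [0.0, 0.0, -1.0]]
force: [0.1, -0.4, 0.1]
width: 0.0
```

Call:
send_rows --moves '[0,0,0,0,0,0,-0.005,0,0,0,-0.01,0,0,0,-0.01,0,0,0,0,0]'

```text
time_s: 5.1
ee_pos: [0.5459, -0.0306, 0.123]
ee_rot: [[0.966, -0.257, 0.003], [-0.257, -0.966, 0.0], [0.002, -0.001, -1.0]]
force: [-0.6, -0.5, -0.1]
width: -0.002
```

The fingers closed fully (width 0), so the grasp missed. I need to look.

Run:
```python
from m import *
a=cam('wrist');b=cam('side');save('w2.png',np.hstack([cv2.resize(a[0],(400,300)),cv2.resize(b[0][100:292,180:436],(400,300))]))
```

```text
(no output)
```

View pics/w2.png

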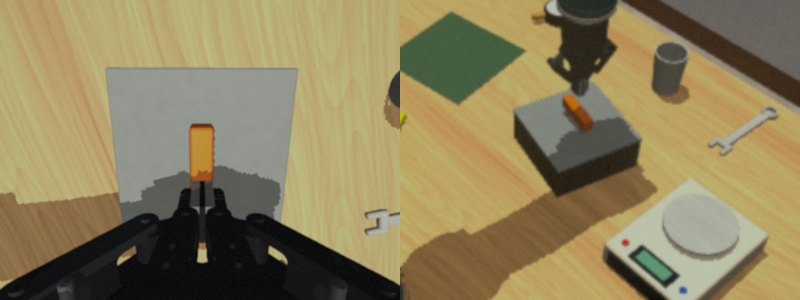

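Run:
```python
from m import *
o=ctrl.get_obs();print(o['ee_pos'],o['width'])
P=np.array(o['ee_pos']);z=np.array(o['ee_rot'])[:,2];out=[]
for n in('wrist','side'):
    im,K,R,e,c=cam(n)
    if n=='wrist':print(c['T_tool_cam'])
    hsv=cv2.cvtColor(im,cv2.COLOR_RGB2HSV);im=im.copy()
    for d,col in((0.014,(255,0,0)),(0,(0,255,0)),(-.054,(0,0,255))):
        q=proj(P+d*z,K,R,e);print(n,d,q);cv2.drawMarker(im,tuple(int(v) for v in q),col,0,10,1)
    m=cv2.inRange(hsv,(5,150,60),(22,255,255))
    cc,r,st=mom(m,(215,100,360,330) if n=='wrist' else (270,140,320,200));print(cc,r,onz(cc,.113,K,R,e),onz(cc,.08,K,R,e))
    for g in((.544,-.032,.113),):print(proj(g,K,R,e));cv2.drawMarker(im,tuple(int(v) for v in proj(g,K,R,e)),(255,0,255),1,8,1)
    out.append(cv2.resize(im[110:302,130:386] if n=='wrist' else im[120:216,230:358],(400,300),interpolation=cv2.INTER_CUBIC))
save('w3.png',np.hstack(out))
```

```text
[ 0.5452 -0.0304  0.1216] 0.0009630660105536962
[[ 1.      0.0018  0.0015 -0.0006]
 [ 0.0022 -0.9593 -0.2824 -0.0719]
 [ 0.0009  0.2824 -0.9593 -0.1673]
 [ 0.      0.      0.      1.    ]]
wrist 0.014 [259.8425 220.2194]
wrist 0 [259.9223 228.6188]
wrist -0.054 [260.3861 277.4067]
[258.8056 195.116 ] ((259.0, 198.0), (78.0, 30.0), 90.0) [ 0.5494 -0.0119  0.113 ] [ 0.5469 -0.0214  0.08  ]
[258.767  225.9971]
side 0.014 [294.3698 169.2813]
side 0 [294.6915 165.6477]
side -0.054 [295.9795 151.1014]
[293.2    171.6093] ((293.0, 171.5), (26.39336585998535, 8.74573040008545), 51.34019470214844) [ 0.5319 -0.0385  0.113 ] [ 0.5576 -0.0158  0.08  ]
[294.6101 168.3867]
```

View pics/w3.png

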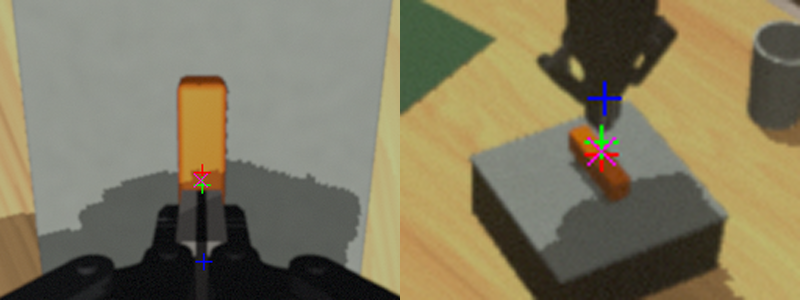

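Run:
```python
from m import *
c=ctrl.read_camera('wrist');T=np.array(c['T_tool_cam']);K=np.array(c['mtx']);print(K[0,0],T[:3,3])
for x in (.0425,.057,0.0):
  for y in(-.011,.011):
    print(x,y,[ (d,proj((x,y,d),K,T[:3,:3],T[:3,3]).round()) for d in (.014,.001,-.02,-.035)])
s=cam('side');o=ctrl.get_obs();P=o['ee_pos'];R=o['ee_rot']
print([(d,y,proj(P+R@[0,y,d],*s[1:4]).round(1)) for d in(.014,0,-.02,-.035) for y in(-.011,.011)])
```

```text
292.9078801375713 [-0.0006 -0.0719 -0.1672]
0.0425 -0.011 [(0.014, array([325., 204.])), (0.001, array([330., 211.])), (-0.02, array([339., 224.])), (-0.035, array([347., 236.]))]
0.0425 0.011 [(0.014, array([323., 235.])), (0.001, array([327., 244.])), (-0.02, array([336., 261.])), (-0.035, array([343., 275.]))]
0.057 -0.011 [(0.014, array([347., 204.])), (0.001, array([353., 211.])), (-0.02, array([365., 224.])), (-0.035, array([376., 236.]))]
0.057 0.011 [(0.014, array([345., 235.])), (0.001, array([350., 244.])), (-0.02, array([362., 261.])), (-0.035, array([371., 275.]))]
0.0 -0.011 [(0.014, array([260., 204.])), (0.001, array([260., 211.])), (-0.02, array([260., 225.])), (-0.035, array([260., 236.]))]
0.0 0.011 [(0.014, array([260., 235.])), (0.001, array([260., 244.])), (-0.02, array([260., 261.])), (-0.035, array([260., 276.]))]
[(0.014, -0.011, array([292.3, 167.1])), (0.014, 0.011, array([296.3, 172. ])), (0, -0.011, array([292.6, 163.5])), (0, 0.011, array([296.6, 168.4])), (-0.02, -0.011, array([293.1, 158.2])), (-0.02, 0.011, array([297.1, 163.1])), (-0.035, -0.011, array([293.4, 154.2])), (-0.035, 0.011, array([297.5, 159. ]))]
```

The fingertips seen in both the wrist view (row ~230) and the side view (row ~161) sit about 40 mm further back along the tool z axis than the tool frame states. The reported TCP itself agrees with the camera poses. The jaws therefore closed above the bar, and nothing was disturbed. I'll correct by going about 36 mm deeper, checking force and width.

Call:
send_rows --moves '[0,0,0,0,0,0,0,0,0,0,0,0,0,0,0,0,0,0,0,0,0,0,0,0,0,0,0,0,0,0,0,0]' --fingers 1

```text
time_s: 6.2
ee_pos: [0.545, -0.0305, 0.1212]
ee_rot: [[0.966, -0.257, -0.0], [-0.257, -0.966, -0.0], [0.0, 0.0, -1.0]]
force: [0.2, 0.4, -0.0]
width: 0.997
```

Call:
send_rows --moves '[0,0,0.01,0,0,0,0.01,0,0,0,0.01,0,0,0,0.01,0,0,0,0.01,0,0,0,0.006,0,0,0,0.006,0,0,0,0,0]'

```text
time_s: 7.0
ee_pos: [0.5447, -0.0306, 0.0585]
ee_rot: [[0.966, -0.257, -0.001], [-0.257, -0.966, -0.0], [-0.001, 0.0, -1.0]]
force: [0.1, 0.6, 0.6]
width: 1.001
```

Call:
send_rows --moves '[0,0,0,0,0,0,0,0,0,0,0,0,0,0,0,0,0,0,0,0,0,0,0,0,0,0,0,0,0,0,0,0]' --fingers 0 --grip_force 60

```text
time_s: 7.8
ee_pos: [0.5452, -0.0305, 0.0596]
ee_rot: [[0.966, -0.257, 0.0], [-0.257, -0.966, 0.0], [0.0, -0.0, -1.0]]
force: [-0.7, -0.4, 5.6]
width: 0.229
```

Width is 0.229, which is about 20 mm, so the bar is held. I'll lift.

Call:
send_rows --moves '[0,0,-0.005,0,0,0,-0.01,0,0,0,-0.015,0,0,0,-0.02,0,0,0,-0.02,0,0,0,-0.02,0,0,0,0,0]'

```text
time_s: 8.5
ee_pos: [0.5464, -0.0307, 0.1526]
ee_rot: [[0.966, -0.257, 0.004], [-0.257, -0.966, 0.001], [0.004, -0.002, -1.0]]
force: [0.9, 0.5, -1.8]
width: 0.225
```

Run:
```python
from m import *
a=cam('wrist');b=cam('side');save('w4.png',np.hstack([cv2.resize(a[0],(400,300)),cv2.resize(b[0][100:292,180:436],(400,300))]))
```

```text
(no output)
```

View pics/w4.png

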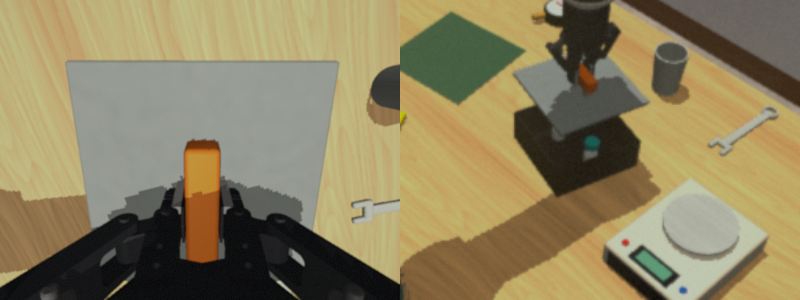

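The lid is lifted level in the jaws. The open box shows the teal vial at (592,145), on the -y side. I'll carry the lid to the clear side.

Call:
send_rows --moves '[-0.003,-0.015,0,0,-0.006,-0.03,0,0,-0.008,-0.035,0,0,-0.008,-0.035,0,0,-0.008,-0.035,0,0,-0.008,-0.035,0,0,-0.008,-0.035,0,0,-0.006,-0.03,0,0]'

```text
time_s: 9.4
ee_pos: [0.5549, 0.2282, 0.1482]
ee_rot: [[0.967, -0.256, -0.002], [-0.256, -0.967, -0.0], [-0.001, 0.001, -1.0]]
force: [0.8, 0.8, -3.1]
width: 0.22
```

Call:
send_rows --moves '[-0.004,-0.02,0,0,-0.002,-0.014,0,0,0,0,0.02,0,0,0,0.03,0,0,0,0.03,0,0,0,0.03,0,0,0,0.02,0,0,0,0,0]'

```text
time_s: 10.2
ee_pos: [0.5576, 0.258, 0.0165]
ee_rot: [[0.966, -0.258, -0.004], [-0.258, -0.966, -0.003], [-0.003, 0.004, -1.0]]
force: [-0.9, 0.2, -1.9]
width: 0.225
```

Call:
send_rows --moves '[0,0,0,0,0,0,0,0]'

```text
time_s: 10.4
ee_pos: [0.5599, 0.2596, 0.0205]
ee_rot: [[0.966, -0.258, 0.002], [-0.258, -0.966, 0.001], [0.001, -0.001, -1.0]]
force: [0.2, 0.3, -1.7]
width: 0.22
```

Call:
send_rows --moves '[0,0,0.006,0,0,0,0.006,0,0,0,0.005,0,0,0,0,0,0,0,0.002,0,0,0,0,0]'

```text
time_s: 11.0
ee_pos: [0.559, 0.2596, 0.0]
ee_rot: [[0.966, -0.257, -0.0], [-0.257, -0.966, -0.0], [-0.0, 0.0, -1.0]]
force: [-1.0, -0.3, -3.6]
width: 0.224
```

Call:
send_rows --moves '[0,0,0.002,0,0,0,0.001,0,0,0,0,0]'

```text
time_s: 11.3
ee_pos: [0.5591, 0.2596, -0.0024]
ee_rot: [[0.966, -0.257, 0.0], [-0.257, -0.966, 0.0], [0.0, -0.0, -1.0]]
force: [-4.0, -0.5, 4.9]
width: 0.227
```

Call:
send_rows --moves '[0,0,0,0,0,0,0,0,0,0,0,0,0,0,0,0,0,0,0,0,0,0,0,0,0,0,0,0,0,0,0,0]' --fingers 1

```text
time_s: 12.1
ee_pos: [0.559, 0.2596, -0.0028]
ee_rot: [[0.966, -0.257, -0.0], [-0.257, -0.966, -0.0], [0.0, 0.0, -1.0]]
force: [0.3, -0.2, 0.3]
width: 1.0
```

Call:
send_rows --moves '[0,0,-0.01,0,0,0,-0.02,0,0,0,-0.04,0,0,0,-0.045,0,0,0,-0.045,0,0,0,-0.045,0,0.006,0.03,0,0,0.008,0.035,0,0]'

```text
time_s: 12.9
ee_pos: [0.556, 0.1937, 0.2042]
ee_rot: [[0.967, -0.255, 0.002], [-0.255, -0.967, 0.002], [0.002, -0.002, -1.0]]
force: [1.3, 0.2, -0.8]
width: 1.002
```

Call:
send_rows --moves '[0.008,0.035,0,0,0.008,0.035,0,0,0.008,0.035,0,0,0.008,0.035,0,0,0.008,0.035,0,0,0.006,0.04,0,0,0,0,0,0,0,0,0,0]'

```text
time_s: 13.7
ee_pos: [0.545, -0.0271, 0.2029]
ee_rot: [[0.966, -0.259, 0.001], [-0.259, -0.966, 0.0], [0.001, -0.0, -1.0]]
force: [-0.5, 0.7, 0.3]
width: 1.001
```

Run:
```python
from m import *
o=ctrl.get_obs();print(o['time_s'],o['ee_pos'],o['width'],o['qpos'])
a=cam('wrist');b=cam('top');save('w5.png',a[0]);save('t5.png',b[0])
save('c5.png',np.hstack([cv2.resize(a[0],(400,300)),cv2.resize(b[0][80:272,60:316+0],(400,300))]))
```

```text
13.7 [ 0.545  -0.0271  0.2029] 1.0008901466587325 [-0.5136  0.3209  0.6202  1.8338 -0.213   1.0529 -0.0734]
```

View pics/c5.png

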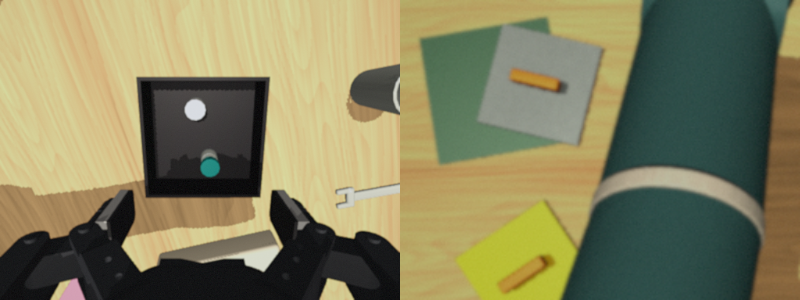

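In the wrist view the teal cap is at about (269,214) full-size, on the -y side, and the white cap is at about (250,141). In the top view the grey lid lies flat on the mat, clear of everything.

Run:
```python
from m import *
o=ctrl.get_obs();im,K,R,e,_=cam('wrist');hsv=cv2.cvtColor(im,cv2.COLOR_RGB2HSV)
m=cv2.inRange(hsv,(78,120,50),(100,255,255));c,r,st=mom(m,(180,100,350,260));print('teal',c,r,st)
P=onz(c,.06,K,R,e);print(P,'tool delta',np.array(o['ee_rot']).T@(P-o['ee_pos']))
B=[onz(p,.06,K,R,e) for p in cv2.boxPoints(r)];print(np.linalg.norm(np.diff(B,axis=0),axis=1))
m=cv2.inRange(hsv,(0,0,150),(179,60,255));c,r,st=mom(m,(200,110,300,200));W=onz(c,.06,K,R,e);print('white',c,r,W,np.linalg.norm(W-P))
t=cv2.imread('pics/top.png');im2,Kt,Rt,et,_=cam('top')
h=cv2.cvtColor(t,cv2.COLOR_BGR2HSV);print(h[132,340:410:3].tolist())
g=cv2.createCLAHE(4,(2,2)).apply(cv2.resize(cv2.cvtColor(t,cv2.COLOR_BGR2GRAY)[95:168,335:412],None,fx=4,fy=4,interpolation=cv2.INTER_CUBIC))
ci=cv2.HoughCircles(cv2.GaussianBlur(g,(5,5),0),cv2.HOUGH_GRADIENT,1,400,param1=60,param2=8,minRadius=92,maxRadius=108);print(ci)
u,v,rr=ci[0,0]/4;print('pan',onz((u+335,v+95),.065,Kt,Rt,et),rr, 392.86*.062/.98)
```

```text
teal [268.5568 215.5379] ((268.5, 215.5), (25.0, 25.0), 90.0) [256 203  26  26 528]
[ 0.5435 -0.0718  0.06  ] tool delta [0.0102 0.0453 0.1425]
[0.0278 0.0301 0.0285]
white [249.7886 141.6984] ((249.9000244140625, 141.70001220703125), (26.385601043701172, 26.385601043701172), 26.56505012512207) [0.545  0.0132 0.06  ] 0.08498885206427281
[[23, 56, 114], [40, 15, 151], [47, 15, 155], [50, 10, 147], [36, 25, 143], [30, 23, 146], [34, 26, 147], [34, 27, 144], [34, 25, 143], [34, 29, 142], [32, 27, 141], [34, 29, 140], [30, 26, 140], [35, 30, 145], [30, 23, 143], [32, 25, 141], [32, 26, 140], [32, 25, 144], [36, 28, 144], [36, 27, 144], [42, 22, 149], [27, 38, 146], [20, 123, 149], [21, 126, 148]]
[[[172.5 138.5 105.2]]]
pan [ 0.5448 -0.334   0.065 ] 26.3 24.854408163265308
```

Teal vial at (0.5435, -0.072): diameter 28 mm, 85 mm from the white one, 41 mm off the middle. All of that matches the description. I'll descend in stages.

Call:
send_rows --moves '[0.005,0.023,0,0,0.005,0.023,0,0,0,0,0.03,0,0,0,0.04,0,0,0,0.04,0,0,0,0.03,0,0,0,0,0]' --fingers 0.8

```text
time_s: 14.6
ee_pos: [0.5408, -0.0725, 0.0591]
ee_rot: [[0.967, -0.256, -0.006], [-0.256, -0.967, -0.0], [-0.006, 0.002, -1.0]]
force: [-0.4, 0.1, 1.1]
width: 0.8
```

Call:
send_rows --moves '[0,0,0,0,0,0,0,0]'

```text
time_s: 14.8
ee_pos: [0.544, -0.0733, 0.064]
ee_rot: [[0.966, -0.257, 0.002], [-0.257, -0.966, -0.0], [0.002, -0.001, -1.0]]
force: [0.8, 0.1, 0.0]
width: 0.805
```

Run:
```python
from m import *
o=ctrl.get_obs();im,K,R,e,_=cam('wrist');hsv=cv2.cvtColor(im,cv2.COLOR_RGB2HSV)
m=cv2.inRange(hsv,(78,120,40),(100,255,255));c,r,st=mom(m,(180,100,350,384));print('teal',c,r,st)
P=onz(c,.06,K,R,e);print(P,'tool delta',np.array(o['ee_rot']).T@(P-o['ee_pos']))
save('w6.png',cv2.resize(im,(480,360)))
```

```text
teal [258.969  223.0522] ((259.0, 223.0), (46.0, 44.0), 90.0) [ 237  200   45   47 1646]
[ 0.544  -0.0711  0.06  ] tool delta [-0.0006 -0.0021  0.004 ]
```

View pics/w6.png

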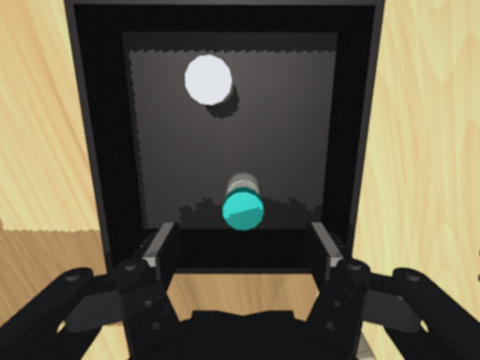

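The teal cap is centred between the open fingers at (243,210). The white vial (208,80) is well clear.

Call:
send_rows --moves '[0,-0.001,0.015,0,0,0,0.015,0,0,0,0.015,0,0,0,0.01,0,0,0,0.006,0,0,0,0,0]'

```text
time_s: 15.45
ee_pos: [0.5426, -0.0727, 0.0003]
ee_rot: [[0.966, -0.257, -0.001], [-0.257, -0.966, -0.0], [-0.001, 0.001, -1.0]]
force: [0.2, -0.0, 1.0]
width: 0.804
```

Call:
send_rows --moves '[0,0,0.002,0,0,0,0.002,0,0,0,0,0]'

```text
time_s: 15.75
ee_pos: [0.5432, -0.0724, -0.0027]
ee_rot: [[0.966, -0.257, 0.0], [-0.257, -0.966, -0.0], [0.0, -0.0, -1.0]]
force: [0.7, 0.3, -0.2]
width: 0.8
```

Call:
send_rows --moves '[0,0,0,0,0,0,0,0,0,0,0,0,0,0,0,0,0,0,0,0,0,0,0,0,0,0,0,0]' --fingers 0 --grip_force 30

```text
time_s: 16.45
ee_pos: [0.5432, -0.0725, -0.0026]
ee_rot: [[0.966, -0.257, 0.0], [-0.257, -0.966, 0.0], [0.0, -0.0, -1.0]]
force: [-1.2, 1.0, 5.2]
width: 0.323
```

Width is 0.323, or 27.5 mm, so the vial is held. I'll lift it and move part-way to the pan for a look.

Call:
send_rows --moves '[0,0,-0.005,0,0,0,-0.01,0,0,0,-0.02,0,0,0,-0.03,0,0,0,-0.03,0,0,0,-0.03,0,0,0,-0.02,0,0,0,-0.005,0]'

```text
time_s: 17.25
ee_pos: [0.5441, -0.0726, 0.15]
ee_rot: [[0.966, -0.257, 0.004], [-0.257, -0.966, 0.0], [0.003, -0.001, -1.0]]
force: [-0.9, 0.0, -1.0]
width: 0.319
```

Call:
send_rows --moves '[0.004,0.015,0,0,0.008,0.03,0,0,0.01,0.035,0,0,0.01,0.035,0,0,0.008,0.03,0,0,0.006,0.02,0,0,0,0,0,0,0,0,0,0]'

```text
time_s: 18.05
ee_pos: [0.5447, -0.2437, 0.1467]
ee_rot: [[0.966, -0.258, -0.001], [-0.258, -0.966, 0.0], [-0.001, 0.0, -1.0]]
force: [-0.3, -0.5, 0.0]
width: 0.319
```

Run:
```python
from m import *
o=ctrl.get_obs();print(o['time_s'],o['width'],o['ee_pos']);im,K,R,e,_=cam('wrist')
p=np.array([.5448,-.334,.065]);q=proj(p,K,R,e);print('pred',q)
im=im.copy()
a=[proj(p+[.062*np.cos(t),.062*np.sin(t),0],K,R,e) for t in np.linspace(0,6.28,60)]
raw=im.copy();cv2.polylines(im,[np.array(a).astype(np.int32)],True,(255,0,0),1);save('w7.png',im);save('w7r.png',raw)
```

```text
18.05 0.3194914136329146 [ 0.5447 -0.2437  0.1467]
pred [283.8307 278.3265]
```

View pics/w7.png

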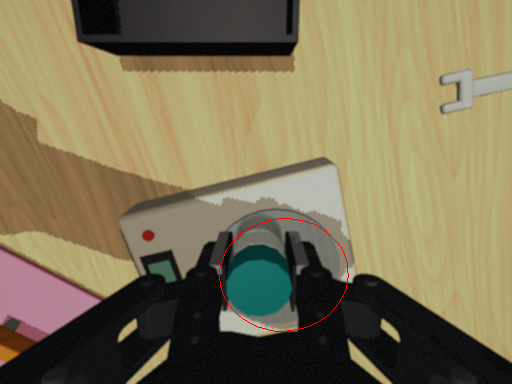

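The pan's visible arc (top edge near (275,210)) lies about 8 px above the predicted circle, so the first pan fit was off: its radius, 26.3 px against an expected 24.9, was too big. I'll refit in both views.

Run:
```python
from m import *
import itertools
t=cv2.imread('pics/top.png');_,K,R,e,_=cam('top')
# body top face from corners at z=.05
g=cv2.resize(cv2.cvtColor(t,cv2.COLOR_BGR2GRAY)[95:168,335:412],None,fx=4,fy=4,interpolation=cv2.INTER_CUBIC)
for p1 in(15,25,40):
  ci=cv2.HoughCircles(cv2.GaussianBlur(g,(7,7),0),cv2.HOUGH_GRADIENT,1,400,param1=p1,param2=6,minRadius=95,maxRadius=103)
  if ci is not None: u,v,rr=ci[0,0]/4;u+=335-.375;v+=95-.375;print(p1,u,v,rr,onz((u,v),.065,K,R,e))
_,K,R,e,_=cam('wrist');o=ctrl.get_obs()
w=cv2.imread('pics/w7r.png').copy()
for p,c in(((.539,-.325,.065),(0,0,255)),):
  a=[proj(np.array(p)+[.062*np.cos(s),.062*np.sin(s),0],K,R,e) for s in np.linspace(0,6.28,80)]
  big=cv2.resize(w[150:350,180:380],(600,600),interpolation=cv2.INTER_CUBIC)
  cv2.polylines(big,[((np.array(a)-[180,150])*3).astype(np.int32)],True,c,1)
cv2.imwrite('pics/w8.png',big)
```

```text
15 374.5 131.25 25.05 [ 0.5408 -0.3245  0.065 ]
25 374.25 131.5 24.7 [ 0.5402 -0.3238  0.065 ]
40 373.75 132.0 24.175 [ 0.539  -0.3225  0.065 ]
```

View pics/w8.png

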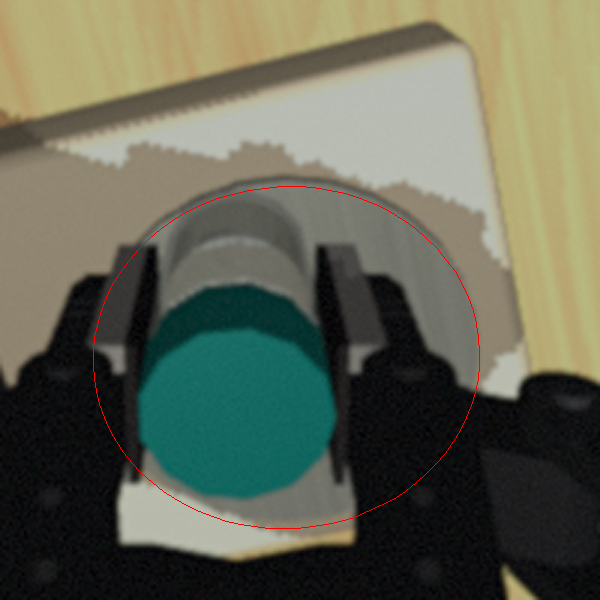

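The refit puts the pan at (0.540, -0.323), and the two views agree within about 3 mm. I'll move over it and lower until contact, expected at TCP z ≈ 0.057.

Call:
send_rows --moves '[0.005,0.025,0,0,0.006,0.03,0,0,0.005,0.0225,0,0,0,0,0,0,0,0,0.02,0,0,0,0.03,0,0,0,0.02,0,0,0,0,0]'

```text
time_s: 19.0
ee_pos: [0.5399, -0.3205, 0.0748]
ee_rot: [[0.967, -0.256, -0.004], [-0.256, -0.967, 0.002], [-0.004, -0.001, -1.0]]
force: [0.5, 0.3, 0.1]
width: 0.32
```

Call:
send_rows --moves '[0,0,0.005,0,0,0,0.004,0,0,0,0.003,0,0,0,0,0,0,0,0,0]'

```text
time_s: 19.5
ee_pos: [0.5408, -0.3228, 0.0656]
ee_rot: [[0.966, -0.257, 0.0], [-0.257, -0.966, -0.0], [0.0, 0.0, -1.0]]
force: [-0.2, -0.3, 0.0]
width: 0.318
```

Call:
send_rows --moves '[0,0,0.002,0,0,0,0.002,0,0,0,0.002,0,0,0,0,0,0,0,0,0]'

```text
time_s: 20.0
ee_pos: [0.5406, -0.3228, 0.0592]
ee_rot: [[0.966, -0.257, -0.0], [-0.257, -0.966, -0.0], [-0.0, 0.0, -1.0]]
force: [-0.5, -0.4, -0.1]
width: 0.316
```

Call:
send_rows --moves '[0,0,0.001,0,0,0,0,0]'

```text
time_s: 20.2
ee_pos: [0.5407, -0.3227, 0.0581]
ee_rot: [[0.966, -0.257, -0.0], [-0.257, -0.966, -0.0], [-0.0, 0.0, -1.0]]
force: [1.1, -0.3, 0.6]
width: 0.315
```

Call:
send_rows --moves '[0,0,0.001,0,0,0,0,0]'

```text
time_s: 20.4
ee_pos: [0.5408, -0.3228, 0.0575]
ee_rot: [[0.966, -0.257, 0.0], [-0.257, -0.966, -0.0], [0.0, 0.0, -1.0]]
force: [-1.3, 1.2, 4.7]
width: 0.317
```

Contact (+4.7 N) came at z = 0.0575, as expected. I'll release, retreat straight up, then move aside.

Call:
send_rows --moves '[0,0,0,0,0,0,0,0,0,0,0,0,0,0,0,0,0,0,0,0,0,0,0,0]' --fingers 0.8

```text
time_s: 21.0
ee_pos: [0.5407, -0.3228, 0.0572]
ee_rot: [[0.966, -0.257, -0.0], [-0.257, -0.966, -0.0], [-0.0, 0.0, -1.0]]
force: [1.3, -0.1, -0.2]
width: 0.797
```

Call:
send_rows --moves '[0,0,-0.01,0,0,0,-0.02,0,0,0,-0.03,0,0,0,-0.03,0,0,0,-0.04,0,0,0,-0.03,0,0,-0.03,0,0,0,-0.03,0,0]'

```text
time_s: 21.8
ee_pos: [0.5562, -0.265, 0.2191]
ee_rot: [[0.966, -0.259, 0.002], [-0.259, -0.966, -0.001], [0.002, 0.0, -1.0]]
force: [0.7, 1.2, -1.2]
width: 0.8
```

Call:
send_rows --moves '[0,-0.03,0,0,0,-0.02,0,0,0,0,0,0,0,0,0,0]'

```text
time_s: 22.2
ee_pos: [0.569, -0.2165, 0.2179]
ee_rot: [[0.967, -0.257, 0.0], [-0.257, -0.967, -0.0], [0.001, 0.0, -1.0]]
force: [0.1, -1.1, 0.1]
width: 0.801
```

Run:
```python
from m import *
o=ctrl.get_obs();print(o['time_s'],o['ee_pos'],o['width'])
im,K,R,e,_=cam('wrist');hsv=cv2.cvtColor(im,cv2.COLOR_RGB2HSV)
m=cv2.inRange(hsv,(78,120,40),(100,255,255));c,r,st=mom(m,(150,100,400,384));print('teal',c,r,onz(c,.12,K,R,e))
s=cam('side')
save('f.png',np.hstack([cv2.resize(im,(400,300)),cv2.resize(s[0][100:292,180:436],(400,300))]))
```

```text
22.2 [ 0.569  -0.2165  0.2179] 0.8005803376150747
teal [258.5426 285.0998] ((259.0, 285.0), (24.0, 26.0), 0.0) [ 0.5408 -0.3182  0.12  ]
```

View pics/f.png

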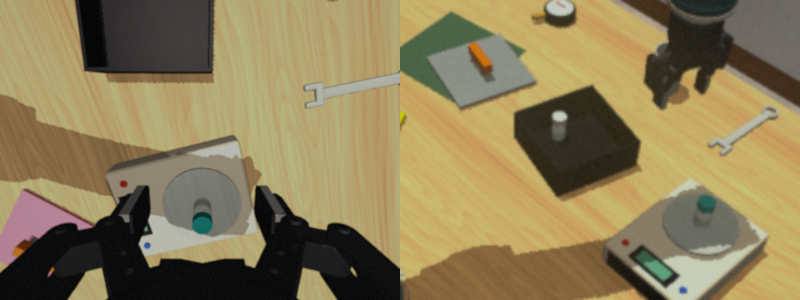

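The teal vial stands upright near the middle of the pan (wrist view (202,222), side view (705,203)). The white vial stands in the box (558,125), the grey lid lies flat on the mat (480,65), and the arm is clear. I'm handing in.

```bash
python3 -c "
from cell import ctrl
print(ctrl.hand_in())"
```

```text
the job is handed in; nothing more can be done
None
```

I handed the job in at about 22 s of the 54 s limit. The grey lid lies flat on the bench, partly on the green mat, and the teal-capped vial stands near the middle of the balance pan. The last pictures show the vial upright, the white-capped vial still standing in the box and the gripper clear of everything.

These checks disagreed along the way:
- **First lid grasp:** it closed on nothing. Both views showed the fingertips about 40 mm further back than the tool description says. I went deeper, and every later width and contact height matched.
- **First pan fit:** it was about 10 mm off. I refitted it to (0.540, -0.323) before placing the vial.
- **Vial position on the pan:** the gripper released it at (0.541, -0.323). The last wrist view put it at y = -0.318, a 3–5 mm bias the wrist camera had shown before.

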